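# Find the hidden release of a child-safe box and open it

## Task

Open the child-safe box of dishwasher tablets using your fingertips only: feel along the four identical pads sunk in its top panel for the one that gives way, and press that one in until the lid pops up. Then push the lid right back, past upright, so that it stays open, and take your hand away. Do not grip the lid, and leave the things around the box where they stand.

Things in the scene. Friction and masses are not known exactly. Their poses are not given: they have to be found in the camera images.
- box: Child-safe wooden box of dishwasher tablets, fixed; 170 mm deep (its x), 270 wide (its y), 75 high. Origin: centre of its underside, on the work surface. x points from its front to its back (away from the robot, up to 12 degrees off), y to its left, z up. Its flat top is all at one height: in front (x -85 to -15 mm) the fixed panel with four pads, behind it (x -14 to +80) the lid.
- panel (a point): Middle of the fixed panel's surface (box x = -50 mm, y = 0, z = 75), between the two inner pads; axes as the box's. The pads are wooden discs, all alike, 50 mm across, in round wells 52 mm across, tops 2 mm below the surface, centred at x = 0 and y = -93, -31, +31, +93 mm from here. Three are rigid blanks, one is the lid's release; which one changes from start to start, and only touch tells.
- release (a joint): Travel of the live pad in m: 0 at rest, 0.006 fully in. It gives way against a spring (1.5 N to start it, about 6 N fully in) and comes back out when let go. It draws the bolt of the lid's catch: the lid comes free at about 0.004.
- lid (a joint): Opening angle of the lid in rad: 0 shut and caught, 1.571 upright, 1.9 leaning back on its stop. Once the catch lets go, a spring raises it in about 2 s to about 1.0 to 1.25, where its stiff hinge holds it; from there it stays wherever it is pushed (1 to 2 N at its edge).
- lid_hinge (a point): Middle of the lid's hinge line, fixed at the back of the box: box x = +84.5 mm, y = 0, 68.5 mm above the work surface; the line runs along the box's y.
- lid_edge (a point): Middle of the lid's free front edge (moves with the lid), 98 mm from the hinge line. The lid is 268 mm long along the hinge and 11 mm thick; shut, its edge lies against the panel. Here, under the middle, the catch's steel foot (14 mm wide) hangs down 24 mm from the lid's underside, into the box when shut.
- lid_board: The lid's main board, 94 x 268 x 8 mm: its underside and front edge, the place to push against. Origin in the board's mid-plane, 84.5 mm from the hinge line towards the front edge; its x points from the front edge to the hinge, z to the lid's upper side.
- lid_sheet: The thin sheet (90 x 264 x 3 mm) that covers the lid's upper side. Origin in it, 84.5 mm from the hinge line; axes as lid_board's.
- niche (a point): Fixed point on the work surface, in the middle of the niche in the tall cabinet in which everything stands; axes as the world's. Solid side walls 2 m high stand 290 mm to its left and right, from 280 mm in front of it (their front edges) to the back wall 320 mm behind it; the niche is open to the front, towards the robot, so the arm must come in round the walls' front edges.
- honey_jar: Loose bystander, to be left alone: glass honey jar with a dark lid, 65 mm wide, 86 high, beside the box on its left. Origin: centre of its underside; z up.
- shaker: Loose bystander, to be left alone: salt shaker, 44 mm wide, 90 high, beside the box on its right. Origin: centre of its underside; z up.
- glass: Loose bystander, to be left alone: clear drinking glass, 81 mm wide, 93 high, left of the box near the front. Origin: centre of its underside; z up.
- mill: Loose bystander, to be left alone: wooden pepper mill, 58 mm wide, 170 high, behind the box. Origin: centre of its underside; z up.
- honey_pot: Loose bystander, to be left alone: turned wooden pot with a lid, 101 mm wide, 156 high, behind the box. Origin: centre of its underside; z up.

How it is judged:
By the outcome, as a careful person would: the job done as asked, in the order asked, and still so for the second after the job is handed in, with the robot touching nothing.
It also fails if it takes over 61 s, if anything falls off the work surface, if the arm or the gripper's body presses on something with over 40 N, if the wrist force passes 120 N, or if a joint passes its speed limit or range.

## Robot

A 7-joint arm with a two-finger parallel gripper is mounted at the origin on a cart in front of the work surface, level with it; the furniture and walls round the work are solid. World frame = base frame: x ahead of the robot, y to its left, z up, the work surface at z = 0. Lengths are in mm, angles in rad, forces in N, time in s.
With the tool pointing down it reaches from about 400 to 925 mm from the base axis. Payload 5.6 kg.
Tool frame: the origin (TCP) lies midway between the tips of the shut fingers; the grasp point (between the pads) lies 19 mm behind it; x points along the fingers, z is the direction in which the jaws open and shut, and the axes are right-handed (so a half turn about x gives the same grasp; the last joint's range is limited). The gripper opens to 85 mm and grips with 20 to 120 N. Pads are 22 mm wide; open, the fingers measure 114 mm over their backs; the gripper's body (76 mm by 85 mm) begins 54 mm behind the grasp point. The pads swing forward as they close: fully open they stand 13 mm farther back than shut.
Start: joints at [-1.241, 0.468, -0.012, 1.603, 0.006, 1.071, -0.056], TCP at [236.786, 605.343, 231.29] pointing down, gripper open.
Joint ranges: [-2.53, 2.53], [-0.31, 2.02], [-1.57, 1.55], [0.28, 2.44], [-1.29, 4.43], [0.15, 1.84], [-2.92, 2.92]. Speed limits (rad/s): [2.57, 2.57, 3.14, 3.14, 3.14, 3.14, 3.14].

## Interface

Orientations are given as a unit quaternion [x, y, z, w].
In Python, from rig import r, vision gives the robot as it stands. Calls block until the motion is done:
- r.goto(position, orientation): joint-space move of the TCP to a pose.
- r.movel(position, orientation=None, v=150): straight line of the TCP; orientation=None keeps the orientation; v is the mean speed in mm/s.
- r.move_j(angles): joint-space move.
- r.open_gripper() and r.grab(squeeze=None): open the fingers fully, or close them until they stop; squeeze is the grip in N (None keeps the last).
- r.hold(seconds).
- r.ik(position, orientation): joint angles nearest the present ones, or None.
- r.get_state(): the state.
- vision.camera(name): name is "scene" or "top"; returns (picture, depth): 400x640x3 uint8, red, green, blue; 400x640 float32, mm along the optical axis (not along the pixel's ray), 0 where there is no reading.
- vision.calibration(name): a dict with "vfov" (degrees; the focal length in pixels is half the picture's height over the tangent of half this angle, whatever the lens; pixels are square), "cx", "cy" (the principal point, pixels), "k1" (the pictures are not rectified: a ray, as slopes to the right and down, at radius r is drawn at 1 + k1 r^2 times it, then the intrinsics apply), "T" (4x4, takes a point from camera to world coordinates). Camera axes: x right, y down, z forward; pixel columns grow to the right and rows downward; lengths in mm; the calibration is good to about 2 mm. A picture is of the moment at which its call begins. calibration takes no time and is no camera call.
A pose or a line that the arm cannot do raises r.IKError and nothing moves.
- r.sign_off(): hands the job in, once; it reports no verdict.
The state is a dict: "time": time; "qpos": joint angles; "joint_vel": joint speeds; "joint_efforts": joint torques, N m; "position": TCP position; "orientation": TCP orientation; "contact_force": force on the tool from outside, world axes, zero at the start; "torque": the same for the moment, N m; "grip_width": finger opening in mm.
Only numpy, scipy, OpenCV 4.12 (cv2) and the standard library are available. Lean on these libraries where they do the work, as an engineer would, in place of code of your own. Each camera call takes 0.05 s, during which the arm holds its last target.

## Working session

There is one attempt and no reset: what is moved stays moved. The work goes in short steps, each a Python script; the robot and the scene stay as the last script left them, time stands still between calls to the robot, and variables do not carry over. Pictures are saved under pics/ and viewed, and the job is handed in when it is done.

```bash
ls; mkdir -p pics
python3 - <<'E'
from rig import r, vision
import cv2
s=r.get_state()
print({k:s[k] for k in('time','position','orientation','contact_force','grip_width')})
for n in('scene','top'):
    p,d=vision.camera(n); cv2.imwrite(f'pics/{n}0.png',p[:,:,::-1]); print(n,vision.calibration(n))
    import numpy as np; np.save(f'd_{n}0.npy',d)
E
```

```text
pics
{'time': 0.0, 'position': array([236.64155923, 604.77238553, 230.31060021]), 'orientation': array([-0.39906265,  0.58451581,  0.39824399,  0.58351692]), 'contact_force': array([-0.08509273, -0.03171624, -0.33048566]), 'grip_width': 85.36187922738554}
scene {'vfov': 47.755682957267254, 'cx': 324.36579099025687, 'cy': 194.65818982679792, 'k1': -0.02991322839184958, 'T': array([[ 3.44567355e-01, -6.63865469e-01,  6.63743909e-01,
        -4.93497933e+01],
       [-9.38547747e-01, -2.28521866e-01,  2.58661716e-01,
        -2.06745894e+02],
       [-2.00365846e-02, -7.12081733e-01, -7.01810616e-01,
         7.48538564e+02],
       [ 0.00000000e+00,  0.00000000e+00,  0.00000000e+00,
         1.00000000e+00]])}
top {'vfov': 50.85961407121768, 'cx': 322.92280801410095, 'cy': 199.69990119279342, 'k1': 0.023540127887535737, 'T': array([[-9.93641083e-03, -9.97303283e-01,  7.27147121e-02,
         5.18889520e+02],
       [-9.99868610e-01,  8.97790774e-03, -1.34966968e-02,
         2.76260851e+01],
       [ 1.28074740e-02, -7.28392668e-02, -9.97261455e-01,
         1.01834161e+03],
       [ 0.00000000e+00,  0.00000000e+00,  0.00000000e+00,
         1.00000000e+00]])}
```

View pics/scene0.png

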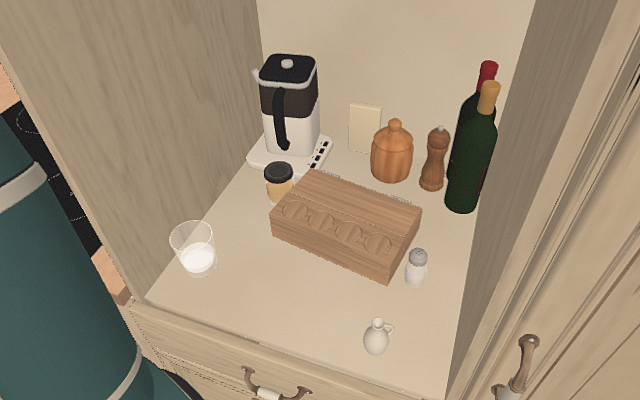

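View pics/top0.png

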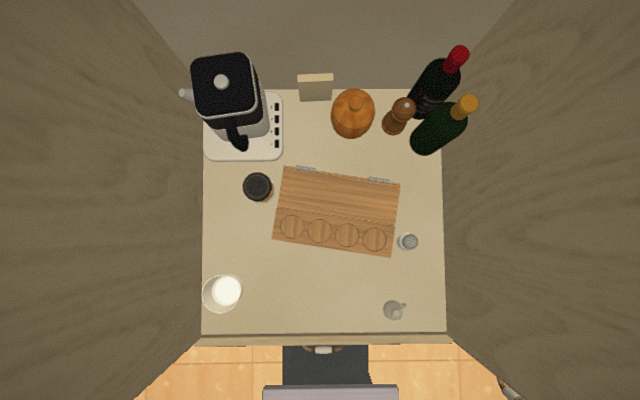

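The box is at about (272–400, 165–257) in the top view, with its pads in a row from (292,226) to (374,239). The jar is at (257,187), the shaker at (408,242) and the glass at (222,293). I'll enlarge it.

```bash
cat > h.py <<'E'
import numpy as np, cv2
from rig import r, vision
def ray(name,u,v):
    c=vision.calibration(name); f=200/np.tan(np.radians(c['vfov']/2))
    a=np.array([(u-c['cx'])/f,(v-c['cy'])/f]); s=a.copy()
    for _ in range(20): s=a/(1+c['k1']*(s@s))
    T=c['T']; return T[:3,3],T[:3,:3]@np.array([s[0],s[1],1.])
def atz(name,u,v,z):
    o,d=ray(name,u,v); return o+d*(z-o[2])/d[2]
def depthpt(name,u,v,dep):
    o,d=ray(name,u,v); return o+d*dep[int(v),int(u)]
E
python3 - <<'E'
import cv2
p=cv2.imread('pics/top0.png')[155:265,262:422]
cv2.imwrite('pics/top0c.png',cv2.resize(p,None,fx=5,fy=5,interpolation=cv2.INTER_CUBIC))
p=cv2.imread('pics/scene0.png')[160:290,260:440]
cv2.imwrite('pics/scene0c.png',cv2.resize(p,None,fx=4.4,fy=4.4,interpolation=cv2.INTER_CUBIC))
E
```

```text
(no output)
```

View pics/top0c.png

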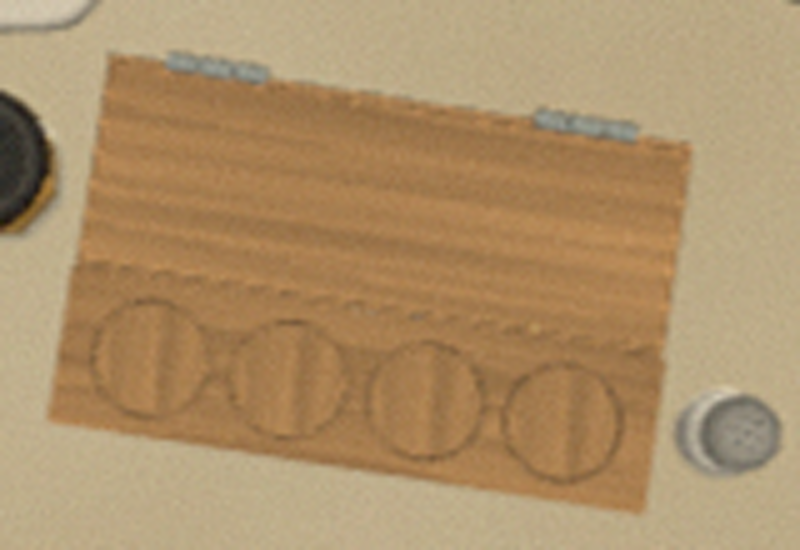

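View pics/scene0c.png

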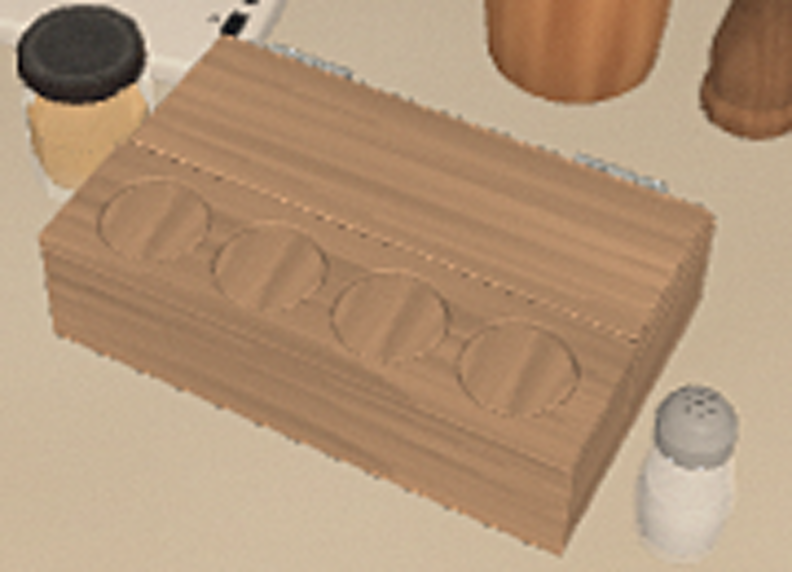

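The crop shows the four pads clearly: top crop at (152,357), (289,379), (426,401) and (563,423), scene crop at (155,221), (270,267), (391,317) and (519,369).

Run:
```python
from h import *
T=[(152,357),(289,379),(426,401),(563,423)]
S=[(155,221),(270,267),(391,317),(519,369)]
for n,P,k,o,z in(('top',T,5,(262,155),73),('scene',S,4.4,(260,160),73)):
    q=np.array([atz(n,(x+.5)/k-.5+o[0],(y+.5)/k-.5+o[1],z) for x,y in P]); print(n,q.round(1).tolist())
    print('mean',q.mean(0),'yaw deg',np.degrees(np.arctan2(*( (q[0]-q[3])[:2]*[-1,1]))),np.linalg.norm(q[0]-q[3]))
d=np.load('d_top0.npy'); 
for x,y in T: print(depthpt('top',x/5+262,y/5+155,d).round(1))
d=np.load('d_top0.npy')
for nm,u,v,z in(('jar',257,187,86),('shaker',409,242,90),('glass',222,293,45),('mill',404,107,170),('pot',355,100,156),('coffee',240,150,50),('bottle',466,105,300),('jug',393,310,50),('nichL',202,335,0),('nichR',447,334,0)):
    print(nm,atz('top',u,v,z).round(0),depthpt('top',u,v,d).round(0))
```

```text
top [[529.4, 84.7, 73.0], [518.9, 23.4, 73.0], [508.5, -37.9, 73.0], [498.1, -99.2, 73.0]]
mean [513.69693293  -7.23680946  73.        ] yaw deg -9.660628189673075 186.5344818367428
scene [[527.8, 84.5, 73.0], [518.2, 23.3, 73.0], [507.7, -38.3, 73.0], [497.7, -100.1, 73.0]]
mean [512.86047052  -7.63233063  73.        ] yaw deg -9.266417858847662 187.02008370035372
[528.5  83.8  72.7]
[518.   22.5  73.7]
[507.6 -38.8  73.3]
[ 497.1 -100.1   72.7]
jar [616. 161.  86.] [616. 161.  87.]
shaker [ 492. -173.   90.] [ 491. -174.   86.]
glass [379. 246.  45.] [378. 248.  34.]
mill [ 770. -152.  170.] [ 774. -155.  159.]
pot [790. -53. 156.] [790. -53. 156.]
coffee [707. 206.  50.] [694. 194. 115.]
bottle [ 734. -233.  300.] [ 731. -229.  312.]
jug [ 338. -142.   50.] [ 340. -139.   65.]
nichL [276. 302.   0.] [274. 304. -10.]
nichR [ 271. -277.   -0.] [ 272. -277.    2.]
```

```bash
cat >> h.py <<'E'
from scipy.spatial.transform import Rotation as R
YAW=np.radians(-9.5); P0=np.array([513.3,-7.4,75.])
bx=np.array([np.cos(YAW),np.sin(YAW),0]); by=np.array([-np.sin(YAW),np.cos(YAW),0])
def quat(yaw,sgn=1):
    x=np.array([0,0,-1.]); z=sgn*np.array([-np.sin(yaw),np.cos(yaw),0]); y=np.cross(z,x)
    return R.from_matrix(np.c_[x,y,z]).as_quat()
def B(x,y,z): # box coords (origin box centre underside) -> world
    return P0*[1,1,0]+bx*(x+50)+by*y+np.array([0,0,z])
E
python3 - <<'E'
from h import *
s=r.get_state(); print(R.from_quat(s['orientation']).as_matrix().round(2).tolist())
for sg in(1,-1):
  for p in(B(-50,93,80),B(-50,-93,80),B(86,40,128),B(-50,40,130)): 
    q=r.ik(p,quat(YAW,sg)); print(sg,p.round(), None if q is None else np.round(q,2))
a=np.radians(48)
for rr in(260,280,300,330,360):
  for z in(200,300,400,500):
    for sg in(1,-1):
      q=r.ik([rr*np.cos(a),rr*np.sin(a),z],quat(a,sg)); print(rr,z,sg,None if q is None else np.round(q,2))
E
```

```text
[[-0.0, -0.93, 0.36], [-0.0, 0.36, 0.93], [-1.0, -0.0, -0.0]]
1 [529.  84.  80.] [-0.38  0.49  0.19  2.   -0.15  0.66  1.32]
1 [498. -99.  80.] [-0.21  0.47  0.42  2.08 -0.31  0.65  1.83]
1 [654.  10. 128.] [-0.26  0.59  0.27  1.69 -0.19  0.89  1.49]
1 [520.  32. 130.] [-0.37  0.39  0.3   2.02 -0.16  0.75  1.43]
-1 [529.  84.  80.] [-0.71  0.55  0.63  2.02 -0.49  0.72 -1.51]
-1 [498. -99.  80.] [-0.61  0.64  0.96  2.1  -0.76  0.79 -0.9 ]
-1 [654.  10. 128.] [-0.55  0.67  0.7   1.71 -0.52  0.95 -1.39]
-1 [520.  32. 130.] [-0.76  0.48  0.8   2.04 -0.47  0.81 -1.42]
260 200 1 None
260 200 -1 None
260 300 1 None
260 300 -1 None
260 400 1 None
260 400 -1 None
260 500 1 None
260 500 -1 None
280 200 1 [-0.84 -0.15 -0.11  2.43 -0.02  0.86  1.48]
280 200 -1 [ 0.16 -0.18 -0.97  2.39 -0.2   0.87 -1.4 ]
280 300 1 [-0.86 -0.3  -0.07  2.28 -0.02  1.15  1.48]
280 300 -1 [-0.94 -0.3  -0.01  2.29 -0.    1.16 -1.69]
280 400 1 None
280 400 -1 None
280 500 1 None
280 500 -1 None
300 200 1 [-0.82 -0.1  -0.12  2.39 -0.02  0.85  1.48]
300 200 -1 [-1.3  -0.14  0.33  2.42  0.06  0.86 -1.75]
300 300 1 [-0.85 
[... 325 characters left out ...]
-1 [-1.29 -0.22  0.3   2.22  0.07  1.13 -1.76]
330 400 1 [-0.86 -0.26 -0.06  2.03 -0.02  1.37  1.49]
330 400 -1 [-1.24 -0.29  0.23  2.05  0.07  1.38 -1.77]
330 500 1 [-0.89 -0.28 -0.03  1.83 -0.01  1.58  1.48]
330 500 -1 [-1.23 -0.31  0.21  1.85  0.06  1.59 -1.77]
360 200 1 [-0.78  0.02 -0.15  2.28  0.    0.85  1.47]
360 200 -1 [-1.31 -0.01  0.38  2.31  0.01  0.85 -1.66]
360 300 1 [-0.81 -0.12 -0.11  2.15 -0.01  1.11  1.5 ]
360 300 -1 [-1.29 -0.16  0.33  2.17  0.06  1.12 -1.73]
360 400 1 [-0.84 -0.19 -0.07  1.99 -0.01  1.35  1.5 ]
360 400 -1 [-1.28 -0.23  0.28  2.    0.07  1.36 -1.75]
360 500 1 [-0.87 -0.22 -0.04  1.79 -0.01  1.57  1.49]
360 500 -1 [-1.26 -0.25  0.25  1.81  0.06  1.58 -1.75]
```

Run:
```python
from h import *
def st(n):
    s=r.get_state(); print(n,round(s['time'],2),s['position'].round(1),s['qpos'].round(2),s['contact_force'].round(2),round(s['grip_width'],1))
r.move_j([-1.241,-0.22,0,2.22,0,1.14,-0.056]); st('fold')
r.grab(20); st('grab')
r.move_j([-0.1,-0.22,0.0,2.22,0,1.14,1.5]); st('rot')
q=r.ik(B(-50,31,130),quat(YAW)); print(np.round(q,2))
```

```text
fold 1.38 [134.5 289.6 304.6] [-1.24 -0.22 -0.    2.22  0.    1.14 -0.06] [ 0.18 -0.34  0.49] 85.2
grab 2.15 [134.1 288.6 304.3] [-1.24 -0.22 -0.    2.22 -0.    1.14 -0.06] [-0.15 -0.37 -0.27] -0.1
rot 3.54 [318.2  -1.1 304.3] [-0.1  -0.22 -0.    2.22 -0.    1.14  1.5 ] [-0.66  0.08  1.01] 0.0
[-0.11  0.38  0.    2.01 -0.    0.75  1.3 ]
```

Run:
```python
from h import *
q=quat(YAW)
r.goto(B(-50,31,130),q); r.movel(B(-50,31,84),q,v=100)
r.hold(0.2)
s=r.get_state(); print(s['time'],s['position'],B(-50,31,84),s['contact_force'],R.from_quat(s['orientation']).as_matrix().round(3).tolist())
for n in('scene','top'):
    p,d=vision.camera(n); cv2.imwrite(f'pics/{n}1.png',p[:,:,::-1])
p=cv2.imread('pics/scene1.png')[120:290,240:440]
cv2.imwrite('pics/scene1c.png',cv2.resize(p,None,fx=3.5,fy=3.5,interpolation=cv2.INTER_CUBIC))
```

```text
5.3917 [518.94288881  23.21472547  84.76413578] [518.41647578  23.17485365  84.        ] [-0.24087901  0.12533238 -1.00815797] [[0.001, -0.986, 0.165], [0.0, 0.165, 0.986], [-1.0, -0.001, 0.0]]
```

View pics/scene1c.png

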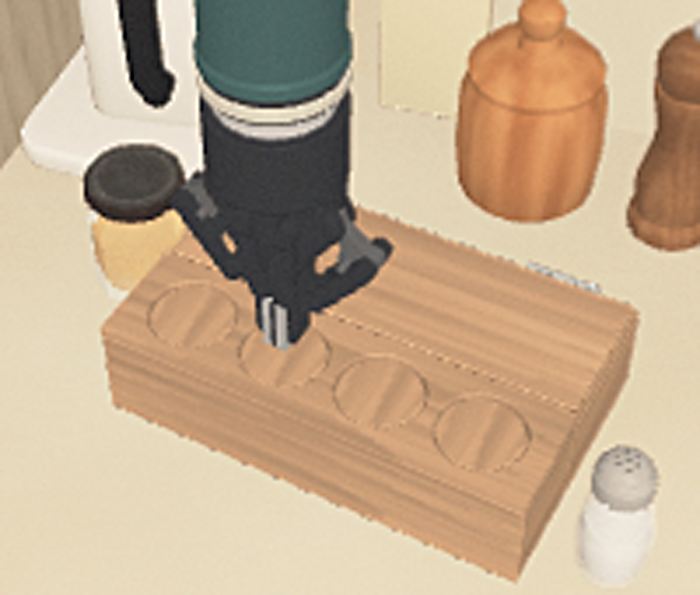

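View pics/top1.png

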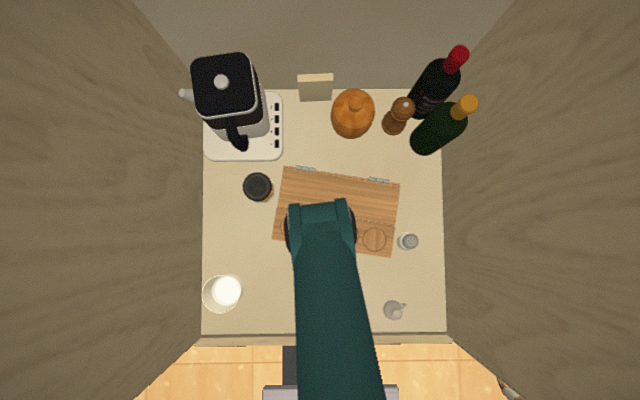

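The closed fingertips hover over the second pad from the left, near its centre (scene crop, about (280,345)). Now I'll feel each pad.

```bash
cat >> h.py <<'E'
def feel(y,zs=78.,zmin=64.5,step=1.0,fmax=9.):
    q=quat(YAW)
    r.movel(B(-50,y,zs),q,v=100); r.hold(0.1)
    f0=np.mean([r.get_state()['contact_force'][2] for _ in range(3)]); z=zs; log=[]
    while z>zmin:
        z-=step; r.movel(B(-50,y,z),q,v=20)
        s=r.get_state(); f=s['contact_force'][2]-f0
        log.append((round(float(z),1),round(float(s['position'][2]),1),round(float(f),1)))
        if f>fmax: break
    print('pad',y,'t',round(s['time'],2)); print(log)
    return log
E
python3 - <<'E'
from h import *
feel(31)
r.movel(B(-50,31,84),quat(YAW),v=80)
print(r.get_state()['time'])
E
```

```text
pad 31 t 7.34
[(77.0, 77.0, -0.5), (76.0, 76.0, -0.9), (75.0, 74.9, -1.3), (74.0, 73.9, -1.3), (73.0, 73.1, 1.5), (72.0, 73.1, 10.9)]
7.6417
```

This pad is a rigid blank, with contact at z≈73. On to the others.

Run:
```python
from h import *
q=quat(YAW)
for y in(93,-31,-93):
    r.movel(B(-50,y,84),q,v=150)
    L=feel(y,zs=76)
    if L[-1][1]<70:
        print('live',y); break
    r.movel(B(-50,y,84),q,v=100)
for n in('scene',):
    p,d=vision.camera(n); cv2.imwrite(f'pics/{n}2.png',p[:,:,::-1])
print(r.get_state()['time'])
```

```text
pad 93 t 9.56
[(75.0, 75.1, -1.0), (74.0, 74.0, -2.1), (73.0, 73.1, 0.3), (72.0, 73.1, 9.2)]
pad -31 t 12.15
[(75.0, 75.1, -0.2), (74.0, 74.0, 0.2), (73.0, 73.1, 2.2), (72.0, 73.1, 11.2)]
pad -93 t 15.83
[(75.0, 75.1, 0.9), (74.0, 74.0, 0.1), (73.0, 73.1, 2.3), (72.0, 72.0, 2.8), (71.0, 71.1, 3.4), (70.0, 70.1, 3.3), (69.0, 68.9, 4.7), (68.0, 68.0, 6.4), (67.0, 67.1, 7.3), (66.0, 67.0, 15.5)]
live -93
15.8833
```

View pics/scene2.png

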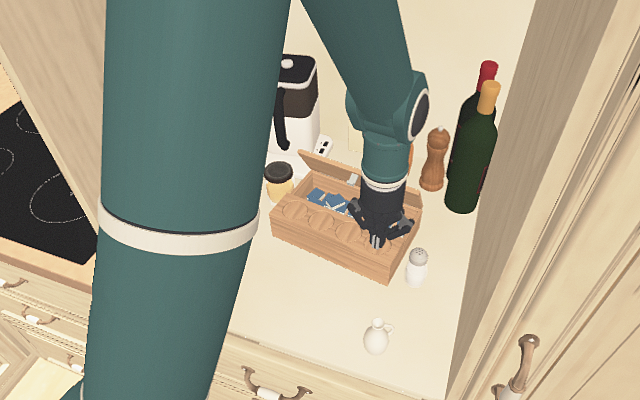

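The pad at −93 was live and the lid is rising: its edge shows at about (330,165) in the scene view. Next I'll back off, let it settle and look.

Run:
```python
from h import *
q=quat(YAW)
r.movel(B(-55,-93,142),q,v=120)
r.movel(B(-60,70,142),q,v=150); r.hold(0.6)
p,d=vision.camera('scene'); cv2.imwrite('pics/scene3.png',p[:,:,::-1])
p,d=vision.camera('top'); cv2.imwrite('pics/top3.png',p[:,:,::-1])
s=r.get_state(); print(s['time'],s['position'],s['contact_force'])
```

```text
18.6 [514.99583633  63.33746364 142.01098904] [ 0.6561363  -0.12085119 -0.35712273]
```

View pics/scene3.png

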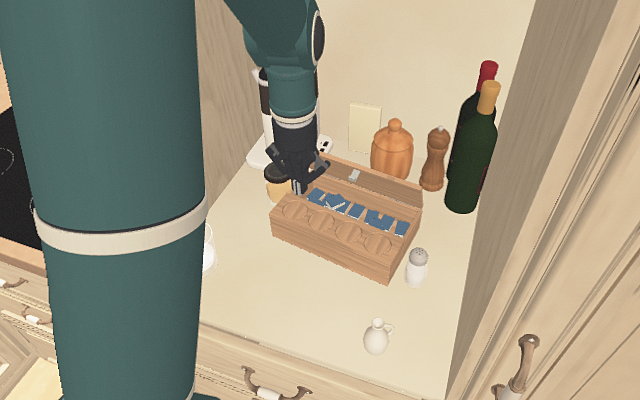

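View pics/top3.png

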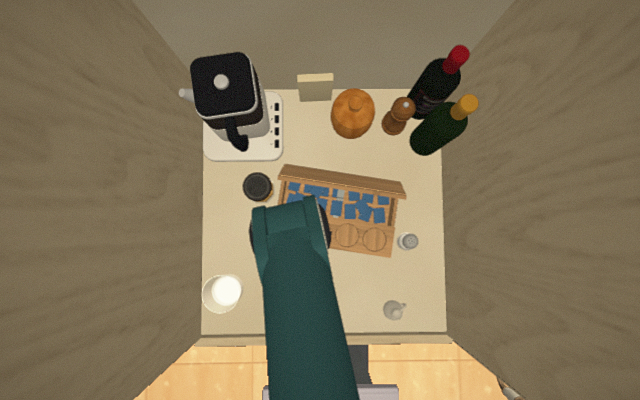

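The lid is up, about 1.1 rad, with its edge in the top view running from (280,180) to (405,197). The hand is in front of its left half. Now I'll push.

Run:
```python
from h import *
q=quat(YAW)
f0=np.mean([r.get_state()['contact_force'] for _ in range(5)],0)
r.movel(B(5,70,142),q,v=120)
log=[]
for x in list(range(12,84,6))+list(range(84,107,2)):
    r.movel(B(x,70,142),q,v=50); s=r.get_state()
    f=(s['contact_force']-f0); fx=f@bx; log.append((x,round(float((s['position']-B(0,0,0))@bx),1),round(float(fx),1),round(float(f[2]),1)))
    if fx<-9 : break
print(log,s['time'])
p,d=vision.camera('scene'); cv2.imwrite('pics/scene4.png',p[:,:,::-1])
```

```text
[(12, 12.1, -0.2, 0.2), (18, 18.3, -0.5, 0.5), (24, 24.3, -1.2, -0.7), (30, 30.3, -0.1, 0.7), (36, 36.4, -0.8, 1.1), (42, 42.4, -0.2, -0.3), (48, 48.4, -1.0, -0.6), (54, 54.4, -0.4, 0.2), (60, 60.4, -0.5, 0.9), (66, 66.4, -0.7, -0.2), (72, 72.4, -0.9, -0.3), (78, 78.5, -0.4, 1.0), (84, 84.5, -0.7, -0.2), (86, 86.1, -1.0, 0.6), (88, 88.0, -0.8, -0.3), (90, 90.1, -0.8, 1.3), (92, 92.2, -1.1, 0.0), (94, 94.1, -1.0, 0.4), (96, 94.4, -7.4, 4.3), (98, 94.5, -12.9, 7.4)] 24.5333
```

View pics/scene4.png

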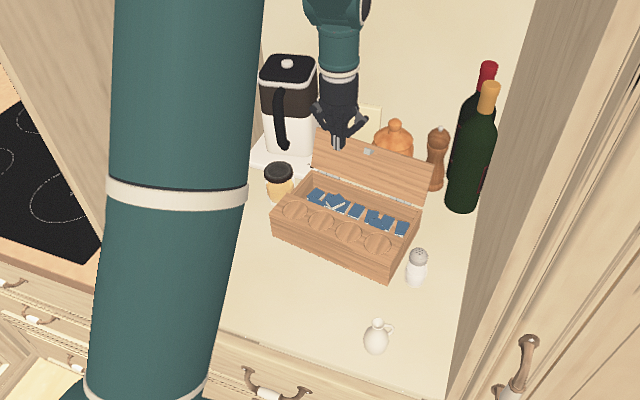

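The hand met a hard stop at box x≈94, where I predicted θ=1.9. Next I'll withdraw and check.

```bash
python3 - <<'E'
from h import *
q=quat(YAW)
r.movel(B(40,70,150),q,v=100); r.movel(B(-60,50,200),q,v=180)
r.move_j([-0.1,-0.22,0.0,2.22,0,1.14,1.5]); r.hold(0.3)
p,d=vision.camera('scene'); cv2.imwrite('pics/scene5.png',p[:,:,::-1])
p,d=vision.camera('top'); cv2.imwrite('pics/top5.png',p[:,:,::-1])
s=r.get_state(); print(s['time'],s['position'],s['contact_force'],s['joint_vel'].round(3))
# lid angle from depth: points on lid in box coords
v,u=np.mgrid[160:200:1,275:405:1]
pts=np.array([depthpt('top',a,b,d) for a,b in zip(u.ravel(),v.ravel()) if d[b,a]>0])
L=pts-B(0,0,0); bxx=L@bx; k=(bxx>60)&(bxx<150)&(pts[:,2]>85)&(abs(L@by)<125)
A=np.c_[bxx[k],pts[k,2]]; print(k.sum(),A.max(0),A[A[:,1].argmax()])
m=A.mean(0); w=np.linalg.svd(A-m,full_matrices=False)[2][0]; print('angle',np.arctan2(abs(w[1]),-w[0]*np.sign(w[1])))
E
python3 -c "
import cv2
p=cv2.imread('pics/scene5.png')[90:290,240:480]
cv2.imwrite('pics/scene5c.png',cv2.resize(p,None,fx=3,fy=3,interpolation=cv2.INTER_CUBIC))"
```

```text
27.4 [318.42853625  -1.61084606 303.93611866] [ 0.022579   -0.33216671 -0.31478633] [-0.    -0.008 -0.001  0.002  0.     0.002 -0.001]Traceback (most recent call last):
  File "<stdin>", line 10, in <module>
  File "h.py", line 11, in depthpt
    o,d=ray(name,u,v); return o+d*dep[int(v),int(u)]
        ~~~^^^^^^^^^^
  File "h.py", line 4, in ray
    c=vision.calibration(name); f=200/np.tan(np.radians(c['vfov']/2))
ValueError: time passes only in moves, steps and waits
```

View pics/scene5c.png

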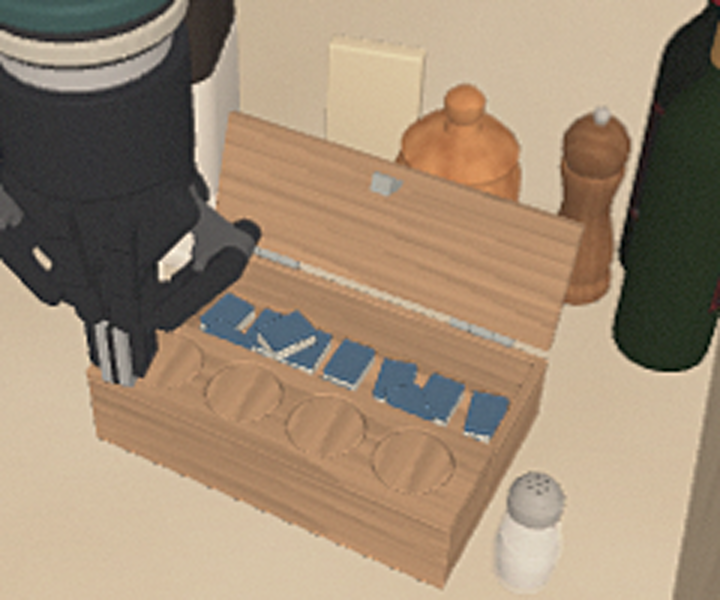

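View pics/top5.png

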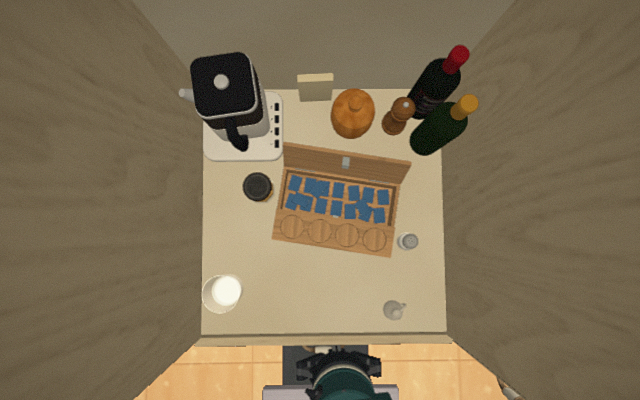

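The lid leans back with its underside visible; in the top view its edge runs from (284,143) to (411,163). The jar (257,187), shaker (408,242), glass (222,293), mill and pot are at the same pixels as before. One number check, then I hand in.

Run:
```python
from h import *
for u,v in((284,143),(347.5,153),(411,163)):
    L=atz('top',u,v,161)-B(0,0,0); x=L@bx; print('edge box x,y',x.round(1),(L@by).round(1),'angle',np.pi/2+np.arctan2(x-84.5,92.5))
print(r.sign_off())
```

```text
edge box x,y 116.5 131.7 angle 1.9037643923221088
edge box x,y 116.6 -0.7 angle 1.9044670091879896
edge box x,y 116.5 -133.1 angle 1.9040679720728806
the job is handed in; nothing more can be done
None
```

The box is open: the lid leans back on its stop and stayed there after I withdrew the hand. I handed the job in at about 27.4 s.

- **Finding the pad:** With the fingers shut, I felt the pads at y = +31, +93 and −31 mm. All three were rigid at z ≈ 73 mm. The one at −93 mm gave way over 6 mm, the force rising to about 7 N, then bottomed out at 15.5 N and released the lid.
- **Pushing the lid back:** I pushed on its underside with the fingertips, left of the middle, until it met the stop. The force there rose to about 13 N. Nothing was gripped.
- **Last checks:** From the top picture, the lid's edge puts it at about 1.90 rad. The things around the box are at the same pixels as at the start. The hand is out in front of the niche, and the force reading is near zero.
- **Failed check:** A second lid-angle check from the depth picture stopped with a script error, so the angle comes from the edge in the picture only. The −0.4 to −1.2 N along the push was too close to the sensor noise to tell when the fingers first touched the lid.

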